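# Raise the dust hood's sash to its index clip

### The arm

A 6-joint arm with a two-finger parallel gripper is mounted at the origin on a cart in front of the work surface, level with it; the furniture and walls round the work are solid. World frame = base frame: x ahead of the robot, y to its left, z up, the work surface at z = 0. Lengths are in m, angles in rad, forces in N, time in s.
With the tool pointing down it reaches from about 0.375 to 0.9 m from the base axis. Payload 3.1 kg.
Tool frame: the origin (TCP) lies between the finger pads; the fingertips stand 17 mm ahead of it and the grasp point (between the pads) lies 2 mm behind it; z points along the fingers, y is the line along which they close (so a half turn about z gives the same grasp; the last joint's range is limited). The gripper opens to 85 mm and grips with 20 to 120 N. Pads are 22 mm wide; open, the fingers measure 114 mm over their backs; the gripper's body (76 mm by 85 mm) begins 54 mm behind the grasp point. The pads swing forward as they close: fully open they stand 13 mm farther back than shut.
Start: joints at [1.095, 0.527, 1.433, -0, 1.181, -0.178], TCP at [0.183, 0.598, 0.248] pointing down, gripper open.
Joint ranges: [-3.08, 3.08], [-0.75, 2.2], [0.22, 2.44], [-1.43, 4.57], [0, 2.65], [-2.85, 2.85]. Speed limits (rad/s): [2.79, 2.79, 3.14, 3.14, 3.14, 3.14].

### API

Orientations are given as a unit quaternion [x, y, z, w].
In Python, from station import sense, vision, order gives the robot as it stands.
- The arm moves only by the shell command python3 -m crank 'ROWS' [OPENING] [FORCE]. ROWS is JSON, a list of rows, each an object with "dp": the shift along the world's x, y, z in units of 30 mm (1.0 is 30 mm), a list of three; "angular": the turn, a rotation vector about the world's x, y, z in degrees, a list of three. In form: [{"dp": [dx, dy, dz], "angular": [ax, ay, az]}, ...]. A call has 1 to 20 rows; each row shifts and turns the commanded pose from where the row before left it; what a row does not reach is not made up. A row lasts 1/10 s, in which the tool goes at most 50 mm and 8.59 degrees, less where a joint would pass 70% of its speed; a pose out of reach is approached as far as the arm can. A call is refused whole if a number of a shift passes 1 or a number of a turn 8.59, either way. A call with a gripper value outside its range is refused whole. OPENING is the closure, from 0 (fully open) to 1 (shut), set as the call begins (- or left out, the last holds). The fingers move at their own pace and stop on an object; FORCE is the grip in N (left out, the last holds). Time passes only in rows, so rows that do not move let the fingers close. It gives the time, the measured TCP pose, the force, the opening and the grip force at its end, in the units of the state.
- sense(): the state, without advancing time (a new reading comes with each control period).
- vision.snapshot(name): name is "side" or "top"; returns a dict with "image" (480x640x3 uint8, blue, green, red), "range_z" (480x640 float32, m along the optical axis (not along the pixel's ray), 0 where there is no reading), "mtx" (3x3 intrinsics, pixels), "pose" (4x4, takes a point from camera to world coordinates). Camera axes: x right, y down, z forward; pixel columns grow to the right and rows downward; lengths in m; the calibration is good to about 2 mm. A picture is of the moment at which its call begins.
- order.sign_off(): hands the job in; it is judged then, once.
The state is a dict: "t": time; "q": joint angles; "qd": joint speeds; "tau": joint torques, N m; "tcp_pos": TCP position; "tool_rot": TCP orientation; "force": force on the tool from outside, world axes, zero at the start; "ft_torque": the same for the moment, N m; "finger_gap": opening from 0.0 (shut) to 1.0 (fully open); "gripper_force": force on a finger pad.
Only numpy, scipy, OpenCV 4.12 (cv2) and the standard library are available. Lean on these libraries where they do the work, as an engineer would, in place of code of your own. Each camera call takes 0.05 s, during which the arm holds its last target. There are 200 camera calls.

### The job

Two small clear dust hoods stand on the bench. On the one that holds the battery pack, push the sash up from under its ledge until the underside of the ledge is level with the pointed clip on that hood's post, and leave it there. Do not shift that clip or move the other hood's sash.

Things in the scene. Friction and masses are not known exactly. Their poses are not given: they have to be found in the camera images.
- battery_sash (a joint): height of the sash of the hood holding the black and red battery pack, m: 0 lowest (ledge underside 75 mm over the bench), 0.15 top stop; starts 0 to 0.03. Clear pane 198x159 mm in an aluminium frame, slides straight up between posts. Weight balanced: stays where left; about 3 N friction plus 20 N per m/s. Hood fixed, 240 wide, 200 deep, posts 386 high; left or right of its twin.
- battery_ledge (a point): middle of the front edge, at the underside, of that sash's lift ledge: level aluminium shelf at its foot, 170 mm wide, 10 thick, rounded front, standing 45 out from the sash frame; moves with it. x level into the hood, y left along the ledge, z up. Free below to the bench, but a 27 high sill starts 35 behind this point. In front only low tools, up to 22 mm high.
- battery_pointer (a point): point of the dark steel index clip (26x16 mm block, brass screw, point towards the ledge) on the front of the same hood's right-hand post: the height mark, 150 to 200 mm over the bench. 90 mm right of the sash's middle, 31 mm farther in than the ledge's front edge, 5 mm clear of the ledge's end. Clamped fast. Axes as the ledge's.
- tape_ledge (a point): the same point on the ledge of the other, like hood (it holds the yellow and black tape measure), whose sash is to be left alone. Same axes and sizes; its sash also starts 0 to 30 mm up.

How it is judged:
By the outcome, as a careful person would: the job done as asked, in the order asked, and still so for the second after the job is handed in, with the robot touching nothing.
It also fails if it takes over 40 s, if anything falls off the work surface, if the arm or the gripper's body presses on something with over 40 N, if the wrist force passes 120 N, or if a joint passes its speed limit or range.

## Working session

There is one attempt and no reset: what is moved stays moved. The work goes in short steps, Python scripts to look and compute and a shell command to move; the robot and the scene stay as the last step left them, time stands still between calls to the robot, and variables do not carry over. Pictures are saved under pics/ and viewed, at most 10 in all, crops included, and the job is handed in when it is done.

```bash
mkdir -p pics; python3 - <<'E'
from station import sense, vision
import cv2,numpy as np
for n in("side","top"):
    s=vision.snapshot(n); cv2.imwrite(f"pics/{n}0.png",s["image"]); np.savez(f"pics/{n}0.npz",**s)
    print(n,s["mtx"].round(1).tolist(),s["pose"].round(3).tolist())
d=sense();print(d["t"],d["tcp_pos"],d["tool_rot"],d["force"])
E
```

```text
side [[517.9, 0.0, 325.6], [0.0, 517.9, 238.0], [0.0, 0.0, 1.0]] [[0.263, -0.651, 0.712, -0.075], [-0.965, -0.18, 0.192, -0.261], [0.004, -0.738, -0.675, 0.848], [0.0, 0.0, 0.0, 1.0]]
top [[622.3, 0.0, 326.2], [0.0, 622.3, 237.1], [0.0, 0.0, 1.0]] [[-0.064, -0.96, 0.274, 0.346], [-0.998, 0.062, -0.017, -0.016], [-0.001, -0.275, -0.962, 1.201], [0.0, 0.0, 0.0, 1.0]]
0.1 [0.18246319 0.59712137 0.24742238] [ 1.47851898e-01  9.89009018e-01 -9.36362201e-04 -3.19931201e-04] [-0.03533753  0.18407764  0.17007442]
```

View pics/side0.png

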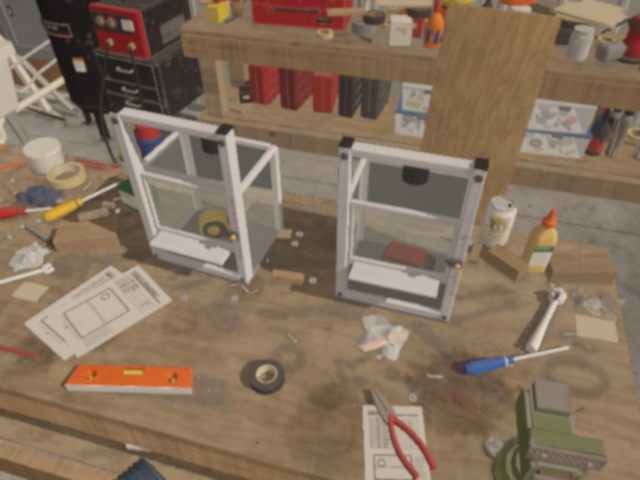

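View pics/top0.png

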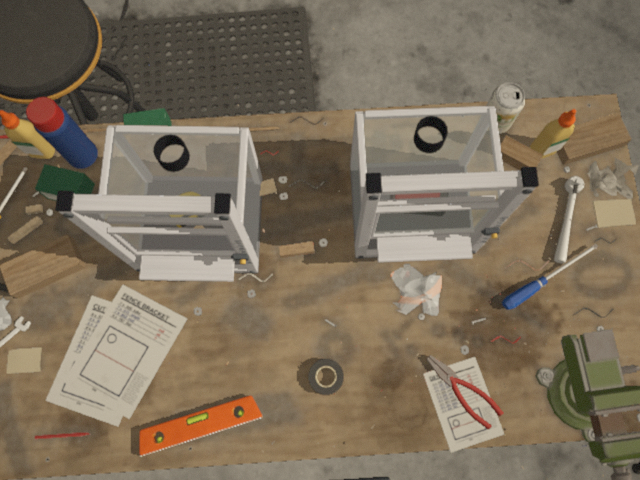

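The side view shows the tape (yellow, ~(213,222)) in the left hood and the battery (red/black, ~(407,253)) in the right one. In the right hood the ledge spans about (350,275)–(438,285), with the clip and its brass screw near (455,264). In the top view the ledge spans (377,247)–(471,247) and the clip is near (490,236).

```bash
cat > h.py <<'E'
import numpy as np
def pts(s):
    v,u=np.mgrid[0:480,0:640]; z=s["range_z"]; K=s["mtx"]
    c=np.stack([(u-K[0,2])/K[0,0]*z,(v-K[1,2])/K[1,1]*z,z],-1)
    return c@s["pose"][:3,:3].T+s["pose"][:3,3]
E
python3 - <<'E'
import numpy as np,cv2
from h import pts
for n,b in(("side",(330,480,235,325)),("top",(350,540,160,270))):
    s=np.load(f"pics/{n}0.npz");P=pts(s)
    u0,u1,v0,v1=b
    cv2.imwrite(f"pics/{n}c.png",cv2.resize(s["image"][v0:v1,u0:u1],None,fx=4,fy=4,interpolation=cv2.INTER_CUBIC))
    L=[(352,272),(395,278),(395,288),(395,293),(436,284),(455,264),(458,266)] if n=="side" else [(380,240),(425,240),(425,250),(425,256),(425,259),(468,240),(490,236),(375,184),(528,178)]
    for u,v in L: print(n,u,v,P[v,u].round(4))
E
```

```text
side 352 272 [ 0.6161 -0.1284  0.1156]
side 395 278 [ 0.6236 -0.2121  0.1145]
side 395 288 [ 0.6027 -0.2161  0.1093]
side 395 293 [ 0.6785 -0.2126  0.0112]
side 436 284 [ 0.6268 -0.2903  0.1168]
side 455 264 [ 0.6226 -0.3154  0.1819]
side 458 266 [ 0.615  -0.3207  0.1856]
top 380 240 [ 0.6443 -0.1321  0.1138]
top 425 240 [ 0.6392 -0.2137  0.1133]
top 425 250 [ 0.346  -0.016   1.2011]
top 425 256 [ 0.6093 -0.2103  0.1139]
top 425 259 [ 0.6047 -0.2105  0.1099]
top 468 240 [ 0.6344 -0.2917  0.1126]
top 490 236 [ 0.6347 -0.3277  0.1297]
top 375 184 [ 0.6508 -0.1032  0.3866]
top 528 178 [ 0.6467 -0.3183  0.3844]
```

View pics/sidec.png

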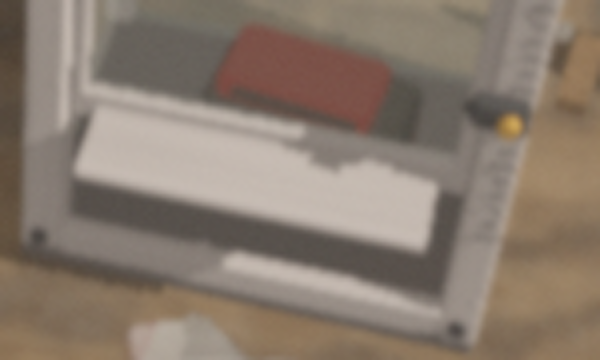

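View pics/topc.png

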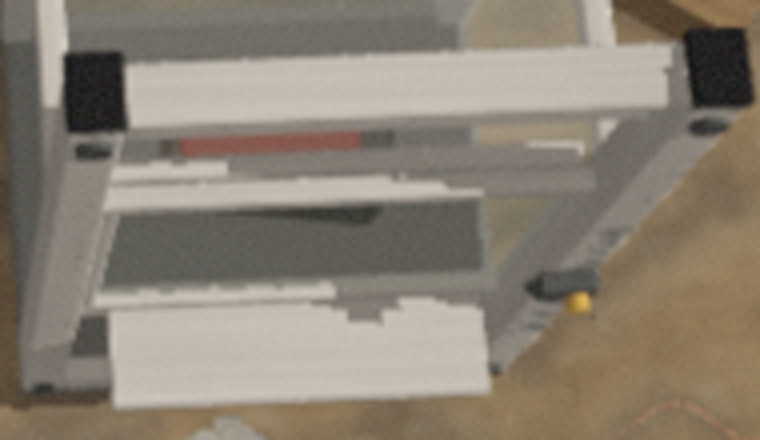

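The side crop puts the clip's point at about crop (465,107), full-image pixel (446,261.5). The top crop puts it at about (528,285), full-image pixel (482,231). I'll triangulate the point and fit the ledge's top face.

```bash
cat >> h.py <<'E'
def ray(s,u,v):
    K=s["mtx"]; d=s["pose"][:3,:3]@np.array([(u-K[0,2])/K[0,0],(v-K[1,2])/K[1,1],1]); return s["pose"][:3,3],d/np.linalg.norm(d)
def tri(rs):
    A=sum(np.eye(3)-np.outer(d,d) for o,d in rs); b=sum((np.eye(3)-np.outer(d,d))@o for o,d in rs); X=np.linalg.solve(A,b)
    return X,[np.linalg.norm(np.cross(X-o,d)) for o,d in rs]
def ledge(s,lo=.09,hi=.2,yr=(-.27,-.15),xr=(.605,.63)):
    P=pts(s)
    m=(P[...,0]>xr[0])&(P[...,0]<xr[1])&(P[...,1]>yr[0])&(P[...,1]<yr[1])&(P[...,2]>lo)&(P[...,2]<hi)
    return P[m]
E
python3 - <<'E'
import numpy as np
from h import *
S={n:np.load(f"pics/{n}0.npz") for n in("side","top")}
print(tri([ray(S["side"],446.3,261.5),ray(S["top"],482,231.2)]))
for n in S:
    L=ledge(S[n]); print(n,len(L),np.median(L,0).round(4),L[:,2].std().round(4))
    P=pts(S[n]); W=ledge(S[n],.085,.13,(-.32,-.1),(.57,.63))
    for y in np.arange(-.31,-.10,.02):
        k=W[abs(W[:,1]-y)<.008]; print(n,round(y,2),len(k),(np.percentile(k[:,0],3).round(4),np.median(k[:,2]).round(4)) if len(k) else "")
    print(n,"y ends",np.percentile(W[:,1],[0.5,99.5]).round(4))
# low objects
P=pts(S["top"]);m=(P[...,0]>.35)&(P[...,0]<.59)&(P[...,1]>-.45)&(P[...,1]<.1)&(P[...,2]>.012)&(P[...,2]<.3)
print(m.sum(),P[m].min(0),P[m].max(0))
E
```

```text
(array([ 0.63124706, -0.30070619,  0.17629496]), [np.float64(0.0008540063676492424), np.float64(0.0008540063676491957)])
side 599 [ 0.6172 -0.2108  0.1152] 0.0014
side -0.31 0 
side -0.29 90 (np.float64(0.5992), np.float64(0.1152))
side -0.27 118 (np.float64(0.5998), np.float64(0.115))
side -0.25 119 (np.float64(0.5998), np.float64(0.1147))
side -0.23 113 (np.float64(0.601), np.float64(0.1148))
side -0.21 111 (np.float64(0.6009), np.float64(0.1151))
side -0.19 107 (np.float64(0.6011), np.float64(0.1149))
side -0.17 102 (np.float64(0.6018), np.float64(0.115))
side -0.15 104 (np.float64(0.6025), np.float64(0.1149))
side -0.13 91 (np.float64(0.6025), np.float64(0.1147))
side -0.11 0 
side y ends [-0.2927 -0.1249]
top 900 [ 0.6173 -0.21    0.1129] 0.0021
top -0.31 0 
top -0.29 121 (np.float64(0.6012), np.float64(0.1124))
top -0.27 142 (np.float64(0.6014), np.float64(0.1126))
top -0.25 141 (np.float64(0.6023), np.float64(0.1128))
top -0.23 142 (np.float64(0.6027), np.float64(0.1128))
top -0.21 138 (np.float64(0.6031), np.float64(0.1126))
top -0.19 131 (np.float64(0.6032), np.float64(0.113))
top -0.17 133 (np.float64(0.6033), np.float64(0.1125))
top -0.15 128 (np.float64(0.6043), np.float64(0.1128))
top -0.13 103 (np.float64(0.6043), np.float64(0.1125))
top -0.11 0 
top y ends [-0.2953 -0.1262]
2325 [ 0.35001173 -0.4499751   0.01200965] [0.58858013 0.01305582 0.14275135]
```

```bash
python3 -m crank '[{"dp":[1,-0.8,0.3],"angular":[0,0,0]},{"dp":[1,-1,0.3],"angular":[0,0,0]},{"dp":[1,-1,0.3],"angular":[0,0,0]},{"dp":[0.8,-1,0.3],"angular":[0,0,0]},{"dp":[0.3,-1,0.3],"angular":[0,0,0]},{"dp":[0.3,-1,0.3],"angular":[0,0,0]},{"dp":[0.3,-1,0],"angular":[0,0,0]},{"dp":[0.3,-1,0],"angular":[0,0,0]},{"dp":[0.2,-1,0],"angular":[0,0,0]},{"dp":[0.2,-1,0],"angular":[0,0,0]},{"dp":[0.2,-1,0],"angular":[0,0,0]},{"dp":[0.2,-1,0],"angular":[0,0,0]},{"dp":[0.2,-1,0],"angular":[0,0,0]},{"dp":[0.2,-1,0],"angular":[0,0,0]},{"dp":[0.2,-1,0],"angular":[0,0,0]},{"dp":[0.2,-1,0],"angular":[0,0,0]},{"dp":[0.2,-1,0],"angular":[0,0,0]},{"dp":[0.2,-1,0],"angular":[0,0,0]}]' 1 20; python3 -c "
from station import sense
print(sense()['q'])"
```

```text
t: 1.9
tcp_pos: [0.3925, 0.0625, 0.3021]
tool_rot: [0.148, 0.989, 0.0, -0.0]
force: [0.2, -0.0, -0.1]
finger_gap: 0.002
gripper_force: 0.0
[-1.25190670e-01  1.36926101e-01  1.88959483e+00  2.84625325e-05
  1.11551039e+00 -1.39921810e+00]
```

```bash
python3 -m crank '[{"dp":[0.2,-1,0],"angular":[8,0,0]},{"dp":[0.2,-1,0],"angular":[8,0,0]},{"dp":[0.2,-1,0],"angular":[8,0,0]},{"dp":[0.2,-1,0],"angular":[8,0,0]}]'; python3 -c "
from station import sense
print(sense()['q'].round(3))"
```

```text
t: 2.3
tcp_pos: [0.4165, -0.0559, 0.3029]
tool_rot: [0.142, 0.951, 0.27, -0.04]
force: [2.0, 0.0, 0.8]
finger_gap: -0.003
gripper_force: 0.0
[-0.696  0.292  1.809  0.421  1.43  -2.113]
```

```bash
cat > rot.py <<'E'
import sys,numpy as np
from scipy.spatial.transform import Rotation as R
from station import sense
def go(az,el,roll=None):
    s=sense(); R0=R.from_quat(s["tool_rot"]); z=R0.as_matrix()[:,2]; a,e=np.radians([az,el])
    t=np.array([np.cos(a)*np.cos(e),np.sin(a)*np.cos(e),np.sin(e)])
    c=np.cross(z,t); v=c/np.linalg.norm(c)*np.arctan2(np.linalg.norm(c),z@t)
    M=(R.from_rotvec(v)*R0).as_matrix()
    print("rotvec deg",np.degrees(v).round(1),"z now",z.round(3),"final x,y:",M[:,0].round(3),M[:,1].round(3),"q",s["q"].round(3),"tcp",s["tcp_pos"].round(4))
go(float(sys.argv[1]),float(sys.argv[2]))
E
python3 rot.py 35 -15
```

```text
rotvec deg [ 23.1 -46.3 -28.6] z now [ 0.002  0.526 -0.851] final x,y: [-0.611  0.719 -0.33 ] [0.003 0.42  0.908] q [-0.696  0.292  1.809  0.421  1.43  -2.113] tcp [ 0.4165 -0.0559  0.3029]
```

```bash
python3 -m crank '[{"dp":[0.2,-0.8,0],"angular":[2.9,-5.8,-3.6]},{"dp":[0.2,-0.8,0],"angular":[2.9,-5.8,-3.6]},{"dp":[0.2,-0.8,0],"angular":[2.9,-5.8,-3.6]},{"dp":[0.2,-0.8,0],"angular":[2.9,-5.8,-3.6]},{"dp":[0.2,-0.8,-0.2],"angular":[2.9,-5.8,-3.6]},{"dp":[0.2,-0.8,-0.2],"angular":[2.9,-5.8,-3.6]},{"dp":[0.2,-0.8,-0.2],"angular":[2.9,-5.8,-3.6]},{"dp":[0.2,-0.8,-0.2],"angular":[2.9,-5.8,-3.6]},{"dp":[0,0,0],"angular":[0,0,0]}]'; python3 rot.py 35 -15
```

```text
t: 3.2
tcp_pos: [0.4762, -0.2611, 0.2964]
tool_rot: [0.25, 0.759, 0.483, 0.357]
force: [-0.3, 0.6, -1.0]
finger_gap: 0.002
gripper_force: 0.0
rotvec deg [ 0.6 -0.9 -0.3] z now [ 0.784  0.555 -0.277] final x,y: [-0.611  0.731 -0.304] [0.021 0.398 0.917] q [-1.247  0.608  1.898  1.172  1.512 -2.854] tcp [ 0.4762 -0.2611  0.2964]
```

```bash
python3 -m crank '[{"dp":[0,0,0],"angular":[6.6,4.6,-2.2]}]'; python3 rot.py 35 -15
```

```text
t: 3.3
tcp_pos: [0.4756, -0.2572, 0.2973]
tool_rot: [0.303, 0.739, 0.51, 0.318]
force: [-0.8, 0.0, 0.3]
finger_gap: 0.003
gripper_force: 0.0
rotvec deg [ 0.5 -1.  -0.7] z now [ 0.78   0.562 -0.277] final x,y: [-0.601  0.782 -0.165] [0.111 0.286 0.952] q [-1.244  0.605  1.901  1.168  1.515 -2.705] tcp [ 0.4756 -0.2572  0.2973]
```

```bash
python3 -m crank '[{"dp":[0,0,-0.2],"angular":[6.6,4.6,-2.2]},{"dp":[0,0,-0.2],"angular":[6.6,4.6,-2.2]},{"dp":[0,0,-0.2],"angular":[6.6,4.6,-2.2]},{"dp":[0,0,-0.2],"angular":[6.6,4.6,-2.2]},{"dp":[0,0,-0.2],"angular":[6.6,4.6,-2.2]},{"dp":[0,0,-0.2],"angular":[6.6,4.6,-2.2]},{"dp":[0,0,-0.2],"angular":[6.6,4.6,-2.2]},{"dp":[0,0,-0.2],"angular":[6.6,4.6,-2.2]},{"dp":[0,0,-0.2],"angular":[6.6,4.6,-2.2]},{"dp":[0,0,-0.2],"angular":[6.6,4.6,-2.2]},{"dp":[0,0,-0.2],"angular":[6.6,4.6,-2.2]},{"dp":[0,0,-0.2],"angular":[6.6,4.6,-2.2]},{"dp":[0,0,0],"angular":[0,0,0]}]'; python3 rot.py 35 -15; python3 - <<'E'
from station import vision
import cv2
cv2.imwrite("pics/side1.png",vision.snapshot("side")["image"])
E
```

```text
t: 4.6
tcp_pos: [0.4758, -0.2558, 0.2258]
tool_rot: [0.753, 0.24, 0.584, -0.188]
force: [-0.0, 1.1, -0.1]
finger_gap: 0.001
gripper_force: 0.0
rotvec deg [-0.5  0.4 -0.5] z now [ 0.788  0.563 -0.248] final x,y: [0.212 0.148 0.966] [ 0.573 -0.819 -0.   ] q [-1.248  0.766  1.931  1.197  1.469 -1.142] tcp [ 0.4758 -0.2558  0.2258]
```

View pics/side1.png

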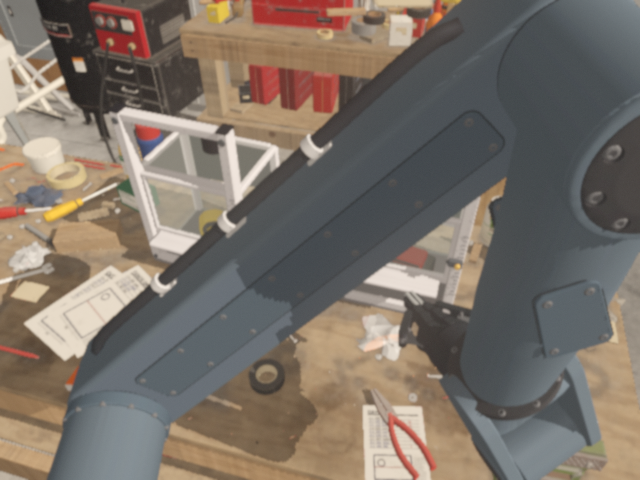

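The arm is elbow-up with the wrist yoke at about (520,420), close to the green vise at (560,440). The shut gripper, at (430,330), points toward the battery hood. I'll check how far the vise reaches before going down.

```bash
python3 - <<'E'
import numpy as np
from h import *
P=pts(np.load("pics/top0.npz"))
for h in(.025,.06,.1):
    m=(P[...,0]>.1)&(P[...,0]<.57)&(P[...,1]>-.8)&(P[...,1]<-.3)&(P[...,2]>h)&(P[...,2]<.3)
    Q=P[m]; print(h,len(Q),Q.min(0).round(3) if len(Q) else "",Q.max(0).round(3) if len(Q) else "", np.percentile(Q,[2,98],axis=0).round(3) if len(Q) else "")
E
python3 -m crank '[{"dp":[0.3,0.3,0],"angular":[0,0,-5]},{"dp":[0.3,0.3,0],"angular":[0,0,-5]},{"dp":[0.3,0.3,0],"angular":[0,0,-5]},{"dp":[0.3,0.3,0],"angular":[0,0,-5]},{"dp":[0,0,0],"angular":[0,0,0]}]'; python3 rot.py 15 -15
```

```text
0.025 7680 [ 0.21  -0.586  0.025] [ 0.562 -0.381  0.165] [[ 0.224 -0.53   0.027]
 [ 0.45  -0.448  0.162]]
0.06 6675 [ 0.21  -0.543  0.06 ] [ 0.46  -0.446  0.165] [[ 0.221 -0.523  0.065]
 [ 0.45  -0.449  0.162]]
0.1 4872 [ 0.236 -0.543  0.1  ] [ 0.455 -0.446  0.165] [[ 0.248 -0.524  0.103]
 [ 0.449 -0.448  0.162]]
t: 5.15
tcp_pos: [0.5115, -0.2163, 0.2268]
tool_rot: [0.783, 0.107, 0.607, -0.085]
force: [0.3, 0.0, -0.3]
finger_gap: 0.004
gripper_force: 0.0
rotvec deg [-0.4  0.6 -0.7] z now [ 0.932  0.263 -0.248] final x,y: [0.25  0.066 0.966] [ 0.259 -0.966 -0.001] q [-1.152  0.755  2.192  1.663  1.297 -1.366] tcp [ 0.5115 -0.2163  0.2268]
```

```bash
python3 -m crank '[{"dp":[0.1,0,-0.6],"angular":[-0.5,2,0]},{"dp":[0.1,0,-0.6],"angular":[-0.5,2,0]},{"dp":[0.1,0,-0.6],"angular":[-0.5,2,0]},{"dp":[0,0,-0.6],"angular":[-0.5,2,0]},{"dp":[0,0,-0.6],"angular":[0,0,0]},{"dp":[0,0,0],"angular":[0,0,0]}]'; python3 rot.py 15 -22; python3 - <<'E'
from station import vision
import cv2,numpy as np
from h import *
s=vision.snapshot("side");cv2.imwrite("pics/side2.png",s["image"]);P=pts(s)
s0=np.load("pics/side0.npz");d=(s0["range_z"]>0)&(s["range_z"]>0)&(s0["range_z"]-s["range_z"]>.03)
for x in np.arange(.2,.6,.04):
    k=P[d&(abs(P[...,0]-x)<.02)&(P[...,2]<.4)&(P[...,1]<-.1)]
    if len(k): i=k[:,2].argmin(); print(round(x,2),len(k),k[i].round(3),np.percentile(k[:,1],[1,99]).round(3))
E
```

```text
t: 5.75
tcp_pos: [0.5213, -0.222, 0.135]
tool_rot: [0.824, 0.111, 0.55, -0.076]
force: [0.7, 0.0, 0.9]
finger_gap: -0.002
gripper_force: 0.0
rotvec deg [-0.  -0.6 -0.5] z now [ 0.889  0.248 -0.384] final x,y: [0.362 0.097 0.927] [ 0.259 -0.966 -0.   ] q [-1.101  0.892  2.15   1.727  1.159 -1.46 ] tcp [ 0.5213 -0.222   0.135 ]
0.2 1200 [ 0.22  -0.259  0.228] [-0.295 -0.235]
0.24 5472 [ 0.233 -0.264  0.22 ] [-0.35  -0.103]
0.28 1438 [ 0.265 -0.23   0.225] [-0.332 -0.217]
0.44 185 [ 0.437 -0.181  0.152] [-0.199 -0.179]
0.48 186 [ 0.477 -0.202  0.144] [-0.221 -0.187]
0.52 116 [ 0.529 -0.21   0.138] [-0.231 -0.207]
```

View pics/side2.png

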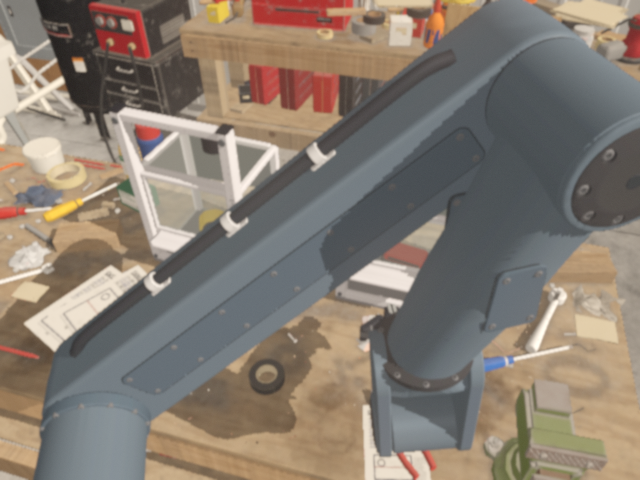

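The wrist yoke is at about (430,420), clear of the vise at (560,430) and well above the pliers. The gripper is just left of (375,330), in front of the ledge. I'll go down and then in under the ledge.

```bash
python3 -m crank '[{"dp":[0,0.1,-0.5],"angular":[0,0,0]},{"dp":[0,0.1,-0.5],"angular":[0,0,0]},{"dp":[0,0.1,-0.5],"angular":[0,0,0]},{"dp":[0,0.1,-0.5],"angular":[0,0,0]},{"dp":[0,0.1,-0.1],"angular":[0,0,0]},{"dp":[0,0,0],"angular":[0,0,0]}]';python3 rot.py 15 -22
```

```text
t: 6.4
tcp_pos: [0.521, -0.2056, 0.0737]
tool_rot: [0.824, 0.11, 0.55, -0.077]
force: [-0.3, -0.5, 0.3]
finger_gap: -0.0
gripper_force: 0.0
rotvec deg [-0.1 -0.5 -0.5] z now [ 0.89   0.248 -0.383] final x,y: [0.362 0.095 0.927] [ 0.258 -0.966 -0.002] q [-1.082  1.056  2.156  1.816  1.194 -1.639] tcp [ 0.521  -0.2056  0.0737]
```

```bash
python3 -m crank '[{"dp":[0.5,0.05,0],"angular":[0,0,0]},{"dp":[0.5,0.05,0],"angular":[0,0,0]},{"dp":[0.5,0.05,0],"angular":[0,0,0]},{"dp":[0.5,0.05,0],"angular":[0,0,0]},{"dp":[0.5,0,0],"angular":[0,0,0]},{"dp":[0.3,0,0],"angular":[0,0,0]},{"dp":[0,0,0],"angular":[0,0,0]}]';python3 rot.py 15 -22
```

```text
t: 7.1
tcp_pos: [0.6059, -0.1995, 0.0746]
tool_rot: [0.824, 0.111, 0.551, -0.076]
force: [-1.0, -0.3, -0.3]
finger_gap: -0.001
gripper_force: 0.0
rotvec deg [-0.1 -0.5 -0.5] z now [ 0.89   0.248 -0.382] final x,y: [0.362 0.098 0.927] [ 0.259 -0.966  0.001] q [-0.897  1.016  2.007  1.925  1.135 -1.448] tcp [ 0.6059 -0.1995  0.0746]
```

```bash
for i in 1 2 3; do python3 -m crank '[{"dp":[0,0,0.2],"angular":[0,0,0]},{"dp":[0,0,0.2],"angular":[0,0,0]},{"dp":[0,0,0.2],"angular":[0,0,0]}]' | grep -E "tcp_pos|force: \["; done
cat > meas.py <<'E'
from station import vision,sense
import cv2,numpy as np,sys
from h import *
for n in("side","top"):
    s=vision.snapshot(n);np.savez(f"pics/{n}{sys.argv[1]}.npz",**s);cv2.imwrite(f"pics/{n}{sys.argv[1]}.png",s["image"])
    for yr in((-.29,-.27),(-.27,-.25),(-.25,-.23),(-.19,-.17),(-.17,-.15),(-.15,-.13)):
        L=ledge(s,.09,.21,yr,(.61,.63)); print(n,yr,len(L),np.median(L[:,2]).round(4) if len(L) else "",L[:,2].std().round(4) if len(L) else "")
d=sense();print(d["t"],d["tcp_pos"].round(4),d["force"].round(1))
E
python3 meas.py 3
```

```text
tcp_pos: [0.6044, -0.1998, 0.0919]
force: [0.3, -0.0, 0.8]
tcp_pos: [0.6044, -0.1997, 0.1089]
force: [-0.8, -0.1, -2.9]
tcp_pos: [0.6046, -0.1997, 0.1274]
force: [-4.2, -0.8, -3.9]
side (-0.29, -0.27) 0  
side (-0.27, -0.25) 0  
side (-0.25, -0.23) 0  
side (-0.19, -0.17) 0  
side (-0.17, -0.15) 67 0.1495 0.0013
side (-0.15, -0.13) 77 0.1498 0.0013
top (-0.29, -0.27) 131 0.1481 0.002
top (-0.27, -0.25) 119 0.1487 0.0022
top (-0.25, -0.23) 125 0.1484 0.0023
top (-0.19, -0.17) 126 0.1484 0.0021
top (-0.17, -0.15) 125 0.1488 0.0018
top (-0.15, -0.13) 129 0.1483 0.002
8.1 [ 0.6049 -0.1996  0.1284] [-2.9 -0.3 -1.5]
```

```bash
python3 - <<'E'
import numpy as np,cv2
from h import *
a=np.load("pics/side0.npz")["image"][248:278,436:472];b=np.load("pics/top3.npz")["image"][216:246,472:508]
cv2.imwrite("pics/clip.png",np.hstack([cv2.resize(i,None,fx=11,fy=11,interpolation=cv2.INTER_NEAREST) for i in(a,b)]))
for n,b in(("side0",(436,472,248,278)),("top3",(472,508,216,246))):
    s=np.load(f"pics/{n}.npz");P=pts(s);im=s["image"].astype(int)
    u0,u1,v0,v1=b;m=np.zeros((480,640),bool);m[v0:v1,u0:u1]=im[v0:v1,u0:u1].max(-1)<85
    m&=(P[...,1]<-.295)&(P[...,1]>-.345)&(P[...,2]>.14)&(P[...,2]<.21)&(P[...,0]<.65)
    Q=P[m];vv,uu=np.where(m)
    print(n,len(Q),np.percentile(Q,[3,50,97],axis=0).round(4).tolist(),uu.min(),vv[uu==uu.min()])
E
```

```text
side0 32 [[0.6226, -0.3127, 0.1731], [0.6255, -0.3068, 0.1788], [0.6279, -0.3007, 0.1845]] 446 [261]
top3 27 [[0.625, -0.3121, 0.1739], [0.6283, -0.305, 0.1799], [0.6342, -0.3017, 0.1846]] 482 [231 232]
```

View pics/clip.png

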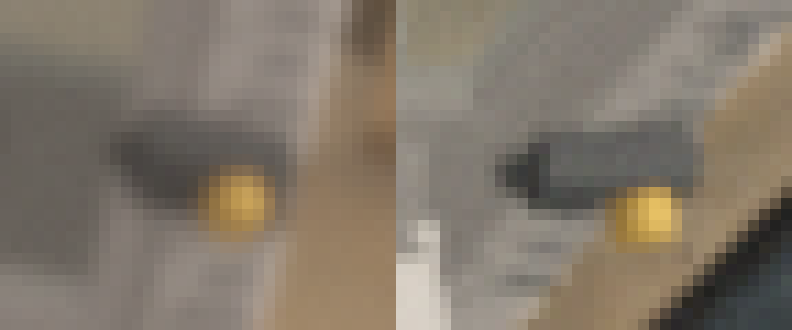

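The clip crops show the point at side pixel about (446,260.7) and top pixel about (481.3,231.2). I'll refine the triangulation and use the stated 31 mm offset as a check.

```bash
python3 - <<'E'
import numpy as np
from h import *
S=np.load("pics/side0.npz");T=np.load("pics/top3.npz")
rs=[ray(S,445.9,260.8),ray(T,481.3,231.2)]
print(tri(rs))
for o,d in rs:
    for x in(.630,.632,.634):
        k=(x-o[0])/d[0]; print((o+k*d).round(4),end=" ")
    print()
E
```

```text
(array([ 0.63100286, -0.29941125,  0.17788212]), [np.float64(0.0005096356319428189), np.float64(0.0005096356319428829)])
[ 0.63   -0.2989  0.1785] [ 0.632  -0.299   0.1766] [ 0.634  -0.2991  0.1747] 
[ 0.63   -0.2987  0.1821] [ 0.632  -0.3007  0.1749] [ 0.634  -0.3027  0.1678]
```

```bash
python3 -m crank '[{"dp":[0,0,0.2],"angular":[0,0,0]},{"dp":[0,0,0.2],"angular":[0,0,0]},{"dp":[0,0,0.2],"angular":[0,0,0]},{"dp":[0,0,0.2],"angular":[0,0,0]},{"dp":[0,0,0.2],"angular":[0,0,0]},{"dp":[0,0,0.1],"angular":[0,0,0]},{"dp":[0,0,0],"angular":[0,0,0]},{"dp":[0,0,0],"angular":[0,0,0]}]' | grep -E "tcp_pos|force: \["; python3 meas.py 4; python3 - <<'E'
import cv2,numpy as np
a=cv2.imread("pics/top4.png")[190:260,370:510]
cv2.imwrite("pics/t4c.png",cv2.resize(a,None,fx=5,fy=5,interpolation=cv2.INTER_CUBIC))
E
```

```text
tcp_pos: [0.6053, -0.1995, 0.1612]
force: [-1.4, -0.6, 0.2]
side (-0.29, -0.27) 0  
side (-0.27, -0.25) 0  
side (-0.25, -0.23) 0  
side (-0.19, -0.17) 0  
side (-0.17, -0.15) 0  
side (-0.15, -0.13) 70 0.1839 0.001
top (-0.29, -0.27) 132 0.1813 0.002
top (-0.27, -0.25) 133 0.1814 0.0019
top (-0.25, -0.23) 131 0.1813 0.0018
top (-0.19, -0.17) 137 0.182 0.0018
top (-0.17, -0.15) 132 0.1817 0.0019
top (-0.15, -0.13) 134 0.1818 0.0018
9.0 [ 0.6054 -0.1994  0.161 ] [-0.4 -0.  -0.5]
```

View pics/t4c.png

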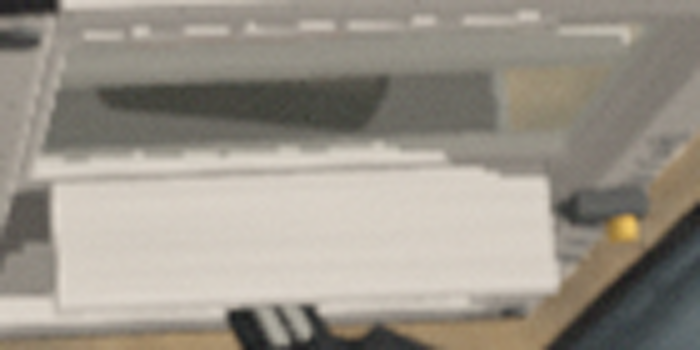

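The top crop shows the ledge at crop (55–555, 180–305) with the fingers under its front at (275,325). The clip's point is at (565,208), just off the ledge's right end. About 4 mm is left to lift.

```bash
python3 -m crank '[{"dp":[0,0,0.07],"angular":[0,0,0]},{"dp":[0,0,0.07],"angular":[0,0,0]},{"dp":[0,0,0],"angular":[0,0,0]},{"dp":[0,0,0],"angular":[0,0,0]}]' | grep -E "tcp_pos|force: \["; python3 meas.py 5 | grep -E "top|13\)|^9"
```

```text
tcp_pos: [0.605, -0.1994, 0.1645]
force: [0.5, 0.4, -1.2]
side (-0.15, -0.13) 61 0.1874 0.0012
top (-0.29, -0.27) 136 0.185 0.0017
top (-0.27, -0.25) 133 0.1848 0.002
top (-0.25, -0.23) 132 0.1849 0.0019
top (-0.19, -0.17) 134 0.1846 0.0018
top (-0.17, -0.15) 133 0.1848 0.0018
top (-0.15, -0.13) 134 0.1849 0.0018
9.5 [ 0.605  -0.1994  0.1645] [ 0.8  0.8 -2. ]
```

```bash
python3 -m crank '[{"dp":[0,0,-0.3],"angular":[0,0,0]},{"dp":[0,0,-0.5],"angular":[0,0,0]},{"dp":[-0.6,-0.1,-0.2],"angular":[0,0,0]},{"dp":[-0.8,-0.1,0],"angular":[0,0,0]},{"dp":[-0.8,-0.1,0],"angular":[0,0,0]},{"dp":[-0.8,-0.1,0],"angular":[0,0,0]},{"dp":[-0.6,0,0],"angular":[0,0,0]},{"dp":[0,0,0],"angular":[0,0,0]},{"dp":[0,0,0],"angular":[0,0,0]}]'| grep -E "tcp_pos|force: \["; python3 meas.py 6; python3 - <<'E'
import cv2,numpy as np
from h import *
a=cv2.imread("pics/side6.png")[225:295,330:480]
cv2.imwrite("pics/s6c.png",cv2.resize(a,None,fx=5,fy=5,interpolation=cv2.INTER_CUBIC))
for n in("top0","top6"):
    L=ledge(np.load(f"pics/{n}.npz"),.07,.2,(.1,.3),(.57,.63));print(n,len(L),np.median(L,0) if len(L) else "")
E
```

```text
tcp_pos: [0.4971, -0.2124, 0.1344]
force: [-0.1, -0.7, -0.4]
side (-0.29, -0.27) 79 0.1874 0.0012
side (-0.27, -0.25) 85 0.1872 0.0013
side (-0.25, -0.23) 25 0.187 0.0013
side (-0.19, -0.17) 0  
side (-0.17, -0.15) 0  
side (-0.15, -0.13) 0  
top (-0.29, -0.27) 130 0.1849 0.0021
top (-0.27, -0.25) 132 0.1847 0.0019
top (-0.25, -0.23) 135 0.1846 0.0018
top (-0.19, -0.17) 130 0.1851 0.0018
top (-0.17, -0.15) 132 0.1849 0.0018
top (-0.15, -0.13) 134 0.1845 0.0019
10.5 [ 0.4976 -0.2118  0.1345] [ 0.7  0.  -0.2]
top0 1949 [0.61474057 0.19512557 0.09384008]
top6 1957 [0.61461803 0.19614076 0.09383914]
```

View pics/s6c.png

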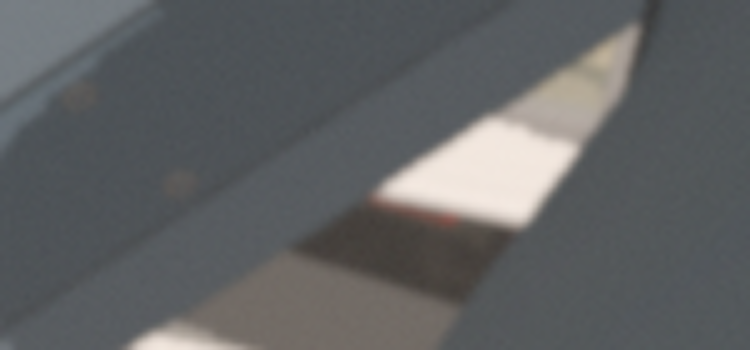

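The arm blocks the clip in this view. Through the gap, the ledge at crop (480,170) is still at its set height, the gripper is clear of it, and the other ledge has not moved.

```bash
python3 -c "
from station import order
print(order.sign_off())"
```

```text
the job is handed in; nothing more can be done
None
```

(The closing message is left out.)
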